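# Put the strip pull tester in gear and pre-tension the sample

## Robot

A 6-joint arm with a two-finger parallel gripper is mounted at the origin on the work surface. World frame = base frame: x ahead of the robot, y to its left, z up, the work surface at z = 0. Lengths are in m, angles in rad, forces in N, time in s.
With the tool pointing down it reaches from about 0.35 to 0.775 m from the base axis. Payload 7.3 kg.
Tool frame: the origin (TCP) lies at the very end of the fingers, on their centre line; the grasp point (between the pads) lies 19 mm behind it; x points along the fingers, y is the direction in which the jaws open and shut, and the axes are right-handed (so a half turn about x gives the same grasp; the last joint's range is limited). The gripper opens to 92 mm and grips with 3 to 60 N. Pads are 19 mm wide; open, the fingers measure 130 mm over their backs; the gripper's body (75 mm by 190 mm) begins 47 mm behind the grasp point.
Start: joints at [0.973, 0.342, 1.524, -0, 1.275, -0.146], TCP at [0.229, 0.472, 0.227] pointing down, gripper open.
Joint ranges: [-2.53, 2.53], [-0.77, 2.02], [0.04, 2.7], [-1, 4.14], [0.28, 2.66], [-3.11, 3.11]. Speed limits (rad/s): [2.57, 2.57, 3.14, 3.14, 3.14, 3.14].

## Interface

Orientations are given as [roll, pitch, yaw] about the fixed x, y, z axes, in that order (R = Rz(yaw) Ry(pitch) Rx(roll)).
In Python, from cell import robot gives the robot as it stands.
- The arm moves only by the tool play_rows, never from a script. Its argument "moves" is a list that holds one entry, the list of rows, each a list of 5 numbers: the shift along the tool's x, y, z in m, then the turn about the tool's x in degrees, then the opening, from -1 (shut) to 1 (fully open), so that 0 is half open. A call has exactly 10 rows; each row shifts and turns the pose as measured when the row begins, along the tool's axes as they then stand; what a row does not reach is not made up. A row lasts 1/10 s, in which the tool goes at most 50 mm and 8.59 degrees, less where a joint would pass 70% of its speed; a pose out of reach is approached as far as the arm can. A call with a gripper value outside its range is refused whole. The fingers move at their own pace and stop on an object; "grip_force" is the grip in N (left out, the last holds). Time passes only in rows, so rows that do not move let the fingers close, or fill a call up. It gives the time, the measured TCP pose, the force and the opening at its end, in the units of the state.
- robot.observe(): the state, without advancing time (a new reading comes with each control period).
- robot.read_camera(name): name is "side" or "top" or "wrist"; returns the picture (400x640x3 uint8, red, green, blue); there is no depth.
- robot.get_calibration(name): a dict with "mtx" (3x3 intrinsics, pixels), "view" (4x4, takes a point from world to camera coordinates). Camera axes: x right, y up, looking along -z (the intrinsics and any distortion apply to the point x, -y, -z); pixel columns grow to the right and rows downward; lengths in m; the calibration is good to about 2 mm. A picture is of the moment at which its call begins: read the wrist's pose just before it. get_calibration takes no time and is no camera call; for the wrist camera it gives the pose at the moment of the call.
- robot.hand_in(): hands the job in, once; it reports no verdict.
Trained networks look in the newest picture that a camera, given by its name, has taken for a name from the list of things; names that differ only in an ending like _2 or _b are one class to them, and where a whole thing is asked for, a point or a joint stands for the part that bears it (a point fixed in the world has none). Each returns a list of dicts, best first, with "score" (0 to 1); they miss things now and then, are a little off and sometimes report something else, mostly with a low value. They report only what shows in the picture. A call takes as long as a camera call.
- robot.spot_in(camera, label): "point" ([column, row] in pixels, amid what is visible of it).
The state is a dict: "time": time; "qpos": joint angles; "qvel": joint speeds; "joint_efforts": joint torques, N m; "tool_pos": TCP position; "tool_rot": TCP orientation; "contact_force": force on the tool from outside, world axes, zero at the start; "torque": the same for the moment, N m; "opening": finger opening in m.
Only numpy, scipy, OpenCV 4.12 (cv2) and the standard library are available. Lean on these libraries where they do the work, as an engineer would, in place of code of your own. Each camera call takes 0.05 s, during which the arm holds its last target.

## Task

The strip in the hand-wound pull tester is hooked up but the drive is out of gear: take the gear-change knob on top of the gearbox and rock the spindle with it while easing it gently down until the teeth mesh and the knob is fully home, never forcing the teeth end to end. Then wind the knob clockwise (seen from above) to take up the slack until the gauge needle stands in the green sector, never going into the red, and let go with the knob left down. Wind with the knob only, keep off the carriage, strip and gauge, and leave the other things on the bench where they are.

Things in the scene. Friction and masses are not known exactly. Their poses are not given: they have to be found in the camera images.
- tester: hand-wound pull tester fixed to the bench: grey gearbox 120 x 110 mm, 91 mm high, at one end of an aluminium bed, blue carriage on two rods, blue force gauge with a dial at the other end (116 mm high). Origin on the table under the vertical drive spindle; y along the bed from gearbox to gauge (bed y -75 to 425 mm, x -70 to 70 mm, top 30 mm high).
- knob_grip (a point): where the centre of the grip of the black, red-capped gear-change knob is with the knob up, as at the start: on the vertical spindle axis, 165 mm above the table. Grip 40 mm in diameter, 28 mm high (14 mm above and below this point); under it a stem 24 mm thick and 24 mm long, then a 70 mm steel collar with eight downward dog teeth. All turn as one with the spindle and slide down along it.
- spindle_axis (a point): point on the spindle axis at the gearbox top, 91 mm over the table, centre of the steel drive ring (78 mm across, eight upward dog teeth). How knob and ring teeth stand to one another is not known: pitch 45 degrees (0.785 rad), and they enter only within a window about 7 degrees (0.12 rad) wide, else they meet end to end after 4 mm of travel. Out of gear the spindle turns freely (0.03 N m).
- knob (a joint): downward travel of the gear-change knob in m: 0 up and out of gear, about 0.004 where tooth ends touch, 0.010 fully home against its stop. It stays where it is left; it takes about 3 N down and 8 N up to slide it. At home the green end of the spindle stands clear of the knob's top.
- needle (a joint): angle of the red gauge needle in rad, 0 at rest, growing clockwise with the pull: 0.15 rad per newton. Green sector 1.2 to 1.8 (8 to 12 N), red sector from 2.4 (16 N). It moves only once the slack in the strip (3 to 5 mm, not known) is taken up; then each radian of winding moves it by about 2.2 rad.
- dial (a point): centre of the gauge dial (white, 68 mm across, facing up, 114 mm over the table)
- carriage: blue sliding carriage, 96 x 46 mm, with the clamp holding the black plastic sample strip (26 mm wide, running to the gauge hook at 87 mm height); origin at its centre, 55 mm over the table. Each radian the knob is wound clockwise (from above) in gear draws it 6 mm towards the gearbox; the drive is stiff (about 0.22 N m at the knob) and stays where it is left under the strip's load.
- gauge_hook: steel hook and pin of the gauge that the eye of the strip pulls on; origin at the pin, 87 mm over the table
- spare_jaw: loose dark steel jaw block 24 x 34 x 12 mm lying on the tester's bed, bystander
- marker: black marker pen standing upright, 22 mm thick, 110 mm tall, bystander; origin at its foot
- sample_a: black plastic strip 24 x 200 mm, 9 mm high, lying on the table, bystander
- sample_b: second such strip, bystander
- weight: brass check weight, 40 mm thick, 67 mm tall, bystander
- tape_roll: roll of brown tape, 90 mm across, 24 mm high, lying on the table, bystander
- wipe_bottle: white bottle with a blue cap, 56 mm thick, 130 mm tall, bystander
- drive_ring: steel drive ring of the low gear, 78 mm across, with eight upward dog teeth (tops 108 mm over the table), on top of the gearbox under the knob; origin on the spindle axis, 91 mm over the table; greased: it stays put while the knob's teeth slide over it under a light load (about 10 N)

How it is judged:
On the way, in this order (a step that is already met when the one before it is completed fails the run):
1. the teeth are in full mesh: the gear-change knob is fully home (within 1.2 mm of its stop) (value of joint knob above 0.0088 m), for 0.2 s.
2. the slack is taken up and the needle stands in the green sector (value of joint needle between 1.2 and 1.8 rad and value of joint knob above 0.0088 m), for 0.2 s.
At the end, for the whole second after the job is handed in: The gear-change knob is fully home (travel over 8.8 of 10 mm) with the teeth in mesh, the gauge needle stands still in the green sector (1.2 to 1.8 rad), and the robot has let go (all of step 2 and velocity of joint needle between -0.1 and 0.1 rad/s); the robot touches nothing.
It fails at once if the teeth are forced: more than 38 N between the knob's teeth and the drive ring's (contact force between knob and drive_ring above 38 N).
It fails at once if the needle goes into the red (over 2.4 rad, 16 N) (value of joint needle above 2.4 rad).
It fails at once if the robot handles the carriage, the strip, the gauge hook or the drive ring directly (contact force between any of the arm, the fingers and carriage above 1 N or contact force between any of the arm, the fingers and gauge_hook above 1 N or contact force between any of the arm, the fingers and drive_ring above 1 N).
It fails at once if a bystander is moved by more than 15 mm (distance of any of spare_jaw, marker, sample_a, sample_b, weight, tape_roll, wipe_bottle from where it was at the start of the episode above 0.015 m).
It also fails if it takes over 56 s, if anything falls off the work surface, if the arm or the gripper's body presses on something with over 40 N, if the wrist force passes 120 N, or if a joint passes its speed limit or range.

## Working session

There is one attempt and no reset: what is moved stays moved. The work goes in short steps, Python scripts to look and compute and a tool call to move; the robot and the scene stay as the last step left them, time stands still between calls to the robot, and variables do not carry over. Pictures are saved under pics/ and viewed, and the job is handed in when it is done.

Besides the shell and the picture viewer there is one more tool, called after "Request:" as name(argument=value, ...), one argument or row to a line, values as JSON. play_rows: Moves the arm, as the interface text tells. Its arguments: {"type":"object","properties":{"moves":{"type":"array"},"grip_force":{"type":"number"}},"required":["moves"]}

```bash
mkdir -p pics; ls
cat > h.py <<'E'
import numpy as np, cv2
from cell import robot
def save(cam,name):
    im=robot.read_camera(cam); cv2.imwrite('pics/'+name,im[:,:,::-1]); return im
def ray(cam,px):
    c=robot.get_calibration(cam); K=np.array(c['mtx']);V=np.array(c['view'])
    d=np.linalg.inv(K)@np.array([px[0],px[1],1.]); d=np.array([d[0],-d[1],-d[2]])
    R=V[:3,:3];t=V[:3,3]
    return -R.T@t, R.T@d
def atz(cam,px,z):
    o,d=ray(cam,px); return o+d*(z-o[2])/d[2]
def proj(cam,p):
    c=robot.get_calibration(cam); K=np.array(c['mtx']);V=np.array(c['view'])
    q=V[:3,:3]@np.array(p)+V[:3,3]; u=K@np.array([q[0],-q[1],-q[2]]); return u[:2]/u[2]
E
python3 - <<'E'
from h import *
print({k:robot.get_calibration('top')[k] for k in robot.get_calibration('top')})
for c in ['top','side','wrist']: save(c,c+'0.png')
for c in ['top','side']:
  for l in ['knob_grip','spindle_axis','dial','carriage','marker','wipe_bottle','weight']:
    print(c,l,robot.spot_in(c,l)[:2])
print(robot.observe())
E
```

```text
pics
{'mtx': array([[419.29126028,   0.        , 315.99571685],
       [  0.        , 419.29126028, 200.16152587],
       [  0.        ,   0.        ,   1.        ]]), 'view': array([[ 0.0041733 , -0.99997781, -0.00519319,  0.01262262],
       [ 0.99154271,  0.00346435,  0.12973456, -0.56117661],
       [-0.12971369, -0.00569069,  0.99153516, -1.26878726],
       [ 0.        ,  0.        ,  0.        ,  1.        ]])}
top knob_grip [{'point': [331.8, 190.6], 'score': 0.74}]
top spindle_axis [{'point': [330.2, 187.9], 'score': 0.74}]
top dial [{'point': [331.0, 187.1], 'score': 0.78}]
top carriage [{'point': [337.2, 186.3], 'score': 0.74}]
top marker []
top wipe_bottle [{'point': [439.1, 192.0], 'score': 0.74}]
top weight [{'point': [186.9, 276.3], 'score': 0.44}]
side knob_grip [{'point': [294.5, 225.0], 'score': 0.71}, {'point': [311.9, 133.8], 'score': 0.65}]
side spindle_axis [{'point': [295.2, 222.4], 'score': 0.85}]
side dial [{'point': [294.5, 227.5], 'score': 0.8}]
side carriage [{'point': [293.2, 199.3], 'score': 0.84}, {'point': [391.5, 150.1], 'score': 0.53}]
side marker [{
[... 209 characters left out ...]
87.9, 232.4], 'score': 0.51}]
{'time': 0.85, 'qpos': array([ 9.73003379e-01,  3.41949881e-01,  1.52410114e+00,  2.93502263e-06,
        1.27540020e+00, -1.46001579e-01]), 'qvel': array([ 5.43959080e-05, -9.48079631e-04, -4.01637715e-04, -5.94957752e-04,
       -7.41139458e-05, -5.18623371e-04]), 'joint_efforts': array([-1.52841920e-03, -4.31123722e+01, -2.44464952e+01,  7.14211492e-02,
        4.86633810e-02, -6.00973317e-05]), 'tool_pos': array([0.22919369, 0.47234993, 0.22676614]), 'tool_rot': array([1.44464579, 1.57065486, 0.99285357]), 'contact_force': array([-0.28256929, -0.72066076, -1.13127059]), 'torque': array([-0.03753403,  0.01881822,  0.0372301 ]), 'opening': 0.09177957444630415}
```

View pics/top0.png

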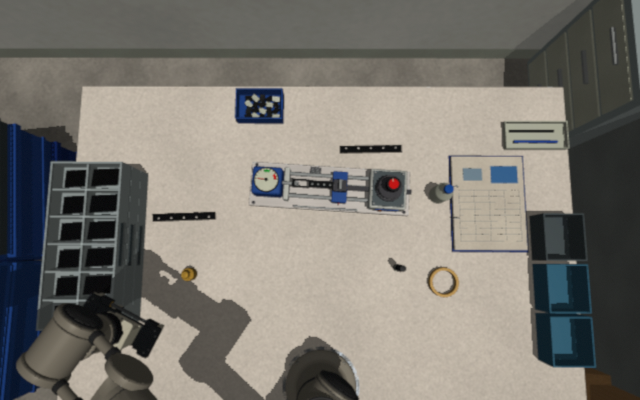

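View pics/side0.png

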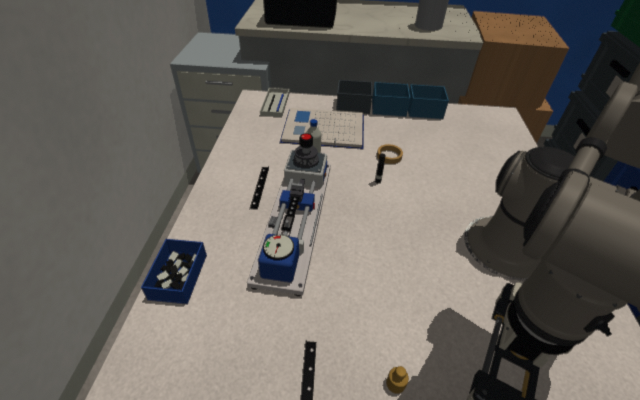

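View pics/wrist0.png

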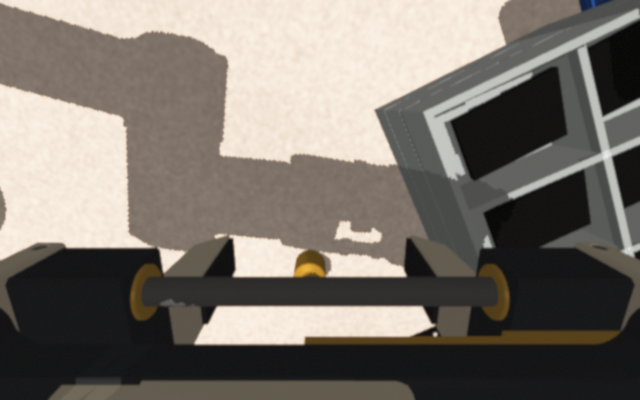

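The top view shows the gearbox with its red-capped knob at about (394,184), the dial at (267,179), the bottle close by on the right at (440,192), and the marker at (398,265). I'll zoom in on each.

Run:
```python
from h import *
a=cv2.imread('pics/top0.png'); b=cv2.imread('pics/side0.png')
cv2.imwrite('pics/z1.png',cv2.resize(a[150:225,240:460],None,fx=3.6,fy=3.6,interpolation=cv2.INTER_CUBIC))
cv2.imwrite('pics/z2.png',cv2.resize(b[110:300,230:350],None,fx=3.1,fy=3.1,interpolation=cv2.INTER_CUBIC))
for n,im,cam,ts in (('t',a,'top',(0.18,)),('s',b,'side',(.18,))):
    h=cv2.cvtColor(im,cv2.COLOR_BGR2HSV); m=(((h[...,0]<8)|(h[...,0]>172))&(h[...,1]>170)&(h[...,2]>90)).astype('uint8')
    k,l,s,c=cv2.connectedComponentsWithStats(m)
    for i in range(1,k):
        if s[i,4]>8: print(n,s[i],c[i],atz(cam,c[i],.183))
o1,d1=ray('top',(394,184));o2,d2=ray('side',(306.5,139))
A=np.stack([d1,-d2],1);s=np.linalg.lstsq(A,o2-o1,rcond=None)[0];print(o1+d1*s[0],o2+d2*s[1])
print('dial',atz('top',(267,180),.114))
```

```text
t [389 179  10  10  83] [393.48192771 183.61445783] [ 0.58899292 -0.2007249   0.183     ]
s [302 134   9   6  40] [306.175 136.075] [ 0.58828693 -0.19328093  0.183     ]
[ 0.59100874 -0.20544413  0.16488544] [ 0.58869349 -0.20543594  0.1644884 ]
dial [0.61042355 0.15899372 0.114     ]
```

View pics/z1.png

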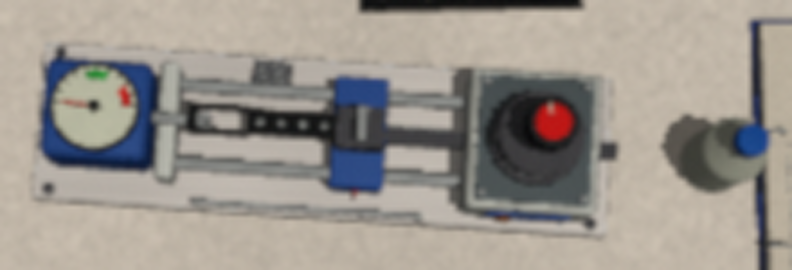

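View pics/z2.png

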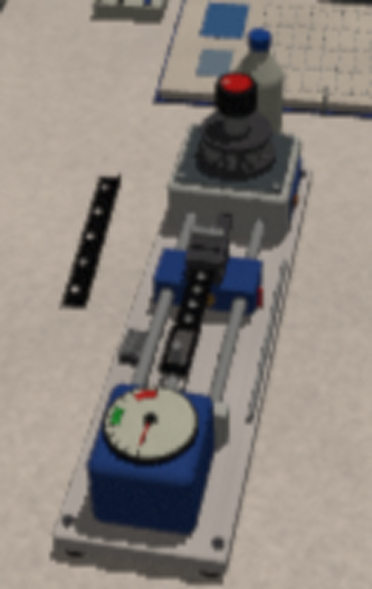

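```bash
cat >> h.py <<'E'
from scipy.spatial.transform import Rotation as Ro
def Rt(s): return Ro.from_euler('xyz',s['tool_rot']).as_matrix()
def tri(p1,p2,c1='top',c2='side'):
    o1,d1=ray(c1,p1);o2,d2=ray(c2,p2)
    s=np.linalg.lstsq(np.stack([d1,-d2],1),o2-o1,rcond=None)[0]; return o1+d1*s[0],o2+d2*s[1]
E
python3 - <<'E'
from h import *
s=robot.observe();R=Rt(s);print(R.round(3))
print(tri((393.5,183.6),(306.2,136.1)))
print(R.T@(np.array([.589,-.199,.25])-s['tool_pos']))
c=robot.get_calibration('wrist');V=c['view'];print('cam in tool',R.T@(-V[:3,:3].T@V[:3,3]-s['tool_pos']), c['mtx'][0,0])
for z in (.03,.091): print([atz('top',(240+x/3.6,150+y/3.6),z).round(3) for x,y in [(470,70),(605,80),(595,210),(465,205)]])
E
```

```text
[[ 0.     0.437  0.9  ]
 [ 0.     0.9   -0.437]
 [-1.     0.     0.   ]]
(array([ 0.59001666, -0.20181296,  0.17727925]), array([ 0.58919895, -0.20181214,  0.1771386 ]))
[-0.0232856  -0.44690376  0.61680299]
cam in tool [-0.15849932  0.00060049 -0.07568822] 320.17977813631285
[array([ 0.66 , -0.157,  0.03 ]), array([ 0.652, -0.275,  0.03 ]), array([ 0.537, -0.264,  0.03 ]), array([ 0.541, -0.151,  0.03 ])]
[array([ 0.648, -0.149,  0.091]), array([ 0.64 , -0.262,  0.091]), array([ 0.53 , -0.251,  0.091]), array([ 0.534, -0.144,  0.091])]
```

Request:
play_rows(
  moves=[
    [[-0.004,-0.028,0.039,0,1],[-0.004,-0.028,0.039,0,1],[-0.004,-0.028,0.039,0,1],[-0.004,-0.028,0.039,0,1],[-0.004,-0.028,0.039,0,1],[-0.004,-0.028,0.039,0,1],[-0.004,-0.028,0.039,0,1],[-0.004,-0.028,0.039,0,1],[-0.004,-0.028,0.039,0,1],[-0.004,-0.028,0.039,0,1]],
  ],
  grip_force=12,
)

```text
time: 1.85
tool_pos: [0.4642, 0.0407, 0.2683]
tool_rot: [0.97, 1.566, 0.53]
contact_force: [1.0, 0.4, 0.6]
opening: 0.0918
```

Run:
```python
from h import *
s=robot.observe();R=Rt(s);print(s['tool_pos'],s['qpos'],R.T@(np.array([.589,-.200,.25])-s['tool_pos']),s['time'])
```

```text
[0.46423131 0.04071155 0.26832781] [-0.07929004  0.19794194  1.60562856  0.00308557  1.33372486 -1.21070818] [ 0.01825408 -0.16469859  0.2153749 ] 1.85
```

Request:
play_rows(
  moves=[
    [[0,-0.028,0.036,0,1],[0,-0.028,0.036,0,1],[0,-0.028,0.036,0,1],[0,-0.028,0.036,0,1],[0,-0.028,0.036,0,1],[0,-0.02,0.027,0,1],[0,-0.005,0.008,0,1],[0,0,0,0,1],[0,0,0,0,1],[0,0,0,0,1]],
  ],
)

```text
time: 2.85
tool_pos: [0.5923, -0.2158, 0.2676]
tool_rot: [0.977, 1.564, 0.53]
contact_force: [0.2, 0.7, 0.3]
opening: 0.092
```

Run:
```python
from h import *
s=robot.observe();R=Rt(s);print(s['tool_pos'],s['qpos'],R.T@(np.array([.589,-.200,.25])-s['tool_pos']),s['time'])
im=save('wrist','w1.png'); save('top','t1.png')
for p in ([.589,-.2,.18],[.589,-.2,.127]): print(proj('wrist',p))
print(robot.spot_in('wrist','knob_grip'))
```

```text
[ 0.59232739 -0.21584926  0.26758508] [-0.47387218  0.51626842  1.13661031  0.00579168  1.48504289 -1.59802585] [ 0.01761985  0.01275266 -0.00992049] 2.85
[333.38158851 192.19694737]
[330.64951264 177.7183001 ]
[{'point': [452.3, 106.2], 'score': 0.89}]
```

View pics/w1.png

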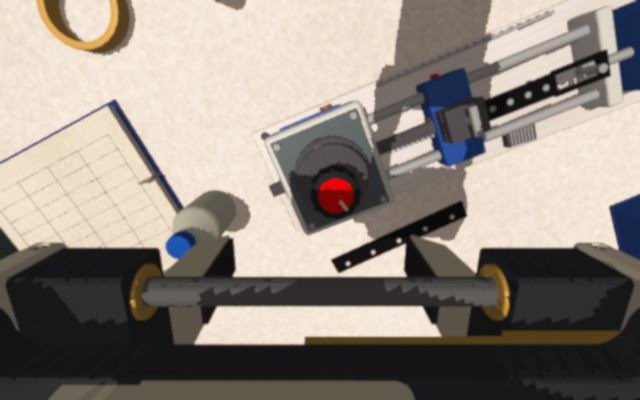

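Run:
```python
from h import *
a=cv2.imread('pics/w1.png');h=cv2.cvtColor(a,cv2.COLOR_BGR2HSV); m=(((h[...,0]<8)|(h[...,0]>172))&(h[...,1]>170)&(h[...,2]>90)).astype('uint8')
k,l,s,c=cv2.connectedComponentsWithStats(m)
for i in range(1,k):
    if s[i,4]>100: print(s[i],c[i],[atz('wrist',c[i],z) for z in (.179,.183)])
s=robot.observe();R=Rt(s);print(s['tool_pos'],s['tool_rot'],R.T@(np.array([.5895,-.2015,.15])-s['tool_pos']))
cv2.imwrite('pics/z3.png',cv2.resize(a[80:250,230:440],None,fx=3.5,fy=3.5,interpolation=cv2.INTER_CUBIC))
```

```text
[319 178  34  34 914] [335.15207877 193.92560175] [array([ 0.59130693, -0.19960703,  0.179     ]), array([ 0.59020937, -0.19934061,  0.183     ])]
[ 0.59254394 -0.21591742  0.26798291] [0.86311602 1.56356973 0.41635073] [ 0.11800184  0.01103927 -0.00952854]
```

View pics/z3.png

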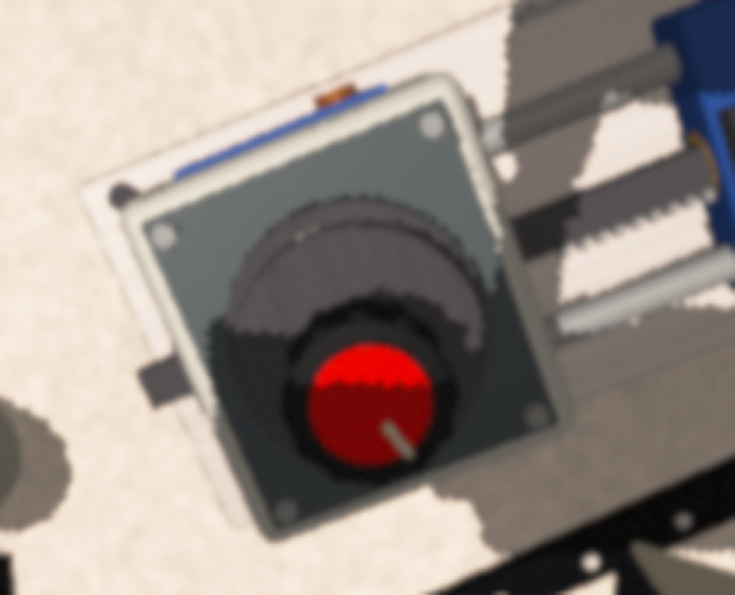

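Request:
play_rows(
  moves=[
    [[0.005,0.006,-0.004,0,1],[0.01,0.006,-0.005,0,1],[0.01,0,0,0,1],[0.01,0,0,0,1],[0.01,0,0,0,1],[0.01,0,0,0,1],[0.008,0,0,0,1],[0.003,0,0,0,1],[0,0,0,0,1],[0,0,0,0,1]],
  ],
)

```text
time: 4.0
tool_pos: [0.5896, -0.1978, 0.1973]
tool_rot: [0.854, 1.563, 0.41]
contact_force: [-0.6, 0.6, 1.4]
opening: 0.0918
```

Run:
```python
from h import *
s=robot.observe();R=Rt(s);print(R.round(3),s['tool_pos'],s['contact_force'],R.T@(np.array([.590,-.2008,.147])-s['tool_pos']),s['time'])
```

```text
[[ 0.007  0.43   0.903]
 [ 0.003  0.903 -0.43 ]
 [-1.     0.006  0.005]] [ 0.58961579 -0.19779606  0.19731361] [-0.57969863  0.58888515  1.41321593] [ 0.05030569 -0.00283653  0.00138625] 4.0
```

Request:
play_rows(
  moves=[
    [[0.008,-0.002,0.001,0,1],[0.01,0,0,0,1],[0.01,0,0,0,1],[0.01,0,0,0,1],[0.007,0,0,0,1],[0.002,0,0,0,1],[0,0,0,0,1],[0,0,0,0,1],[0,0,0,0,1],[0,0,0,0,1]],
  ],
)

```text
time: 5.0
tool_pos: [0.5905, -0.2004, 0.1469]
tool_rot: [0.705, 1.562, 0.261]
contact_force: [-0.0, -0.0, 0.2]
opening: 0.0919
```

Run:
```python
from h import *
s=robot.observe();R=Rt(s);print(s['tool_pos'],s['contact_force'],R.T@(np.array([.590,-.2008,.147])-s['tool_pos']),s['time'])
save('wrist','w2.png');save('side','s2.png');im=cv2.imread('pics/s2.png');cv2.imwrite('pics/z4.png',cv2.resize(im[90:220,230:380],None,fx=4,fy=4,interpolation=cv2.INTER_CUBIC))
```

```text
[ 0.59053047 -0.20043649  0.14690781] [-0.04457125 -0.02151997  0.20731271] [-9.75302631e-05 -5.55799445e-04 -3.21894393e-04] 5.0
```

View pics/w2.png

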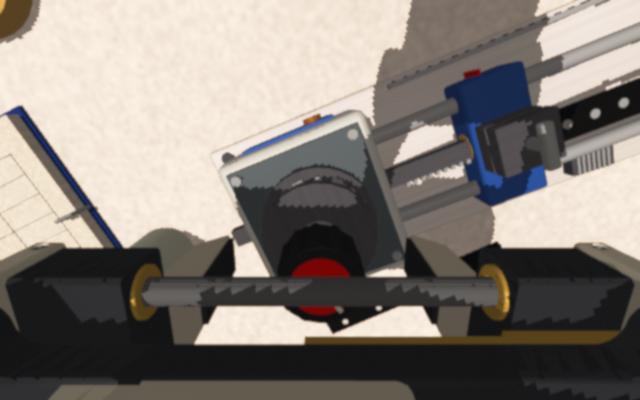

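View pics/z4.png

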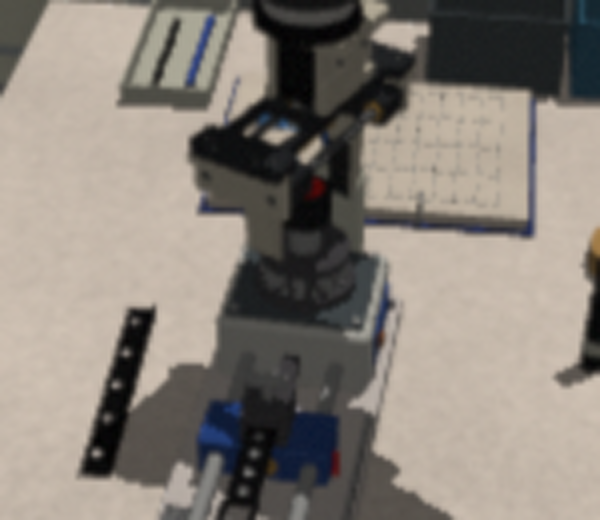

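The knob sits centred between the open fingers, with the cap at u≈321. I'll close with a light grip.

Request:
play_rows(
  moves=[
    [[0,0,0,0,-1],[0,0,0,0,-1],[0,0,0,0,-1],[0,0,0,0,-1],[0,0,0,0,-1],[0,0,0,0,-1],[0,0,0,0,-1],[0,0,0,0,-1],[0,0,0,0,-1],[0,0,0,0,-1]],
  ],
  grip_force=12,
)

```text
time: 6.1
tool_pos: [0.5908, -0.2002, 0.1474]
tool_rot: [0.66, 1.561, 0.216]
contact_force: [0.2, 0.1, 0.3]
opening: 0.0396
```

Request:
play_rows(
  moves=[
    [[0.001,0,0,0,-1],[0.001,0,0,0,-1],[0.001,0,0,0,-1],[0,0,0,0,-1],[0,0,0,0,-1],[0,0,0,0,-1],[0,0,0,0,-1],[0,0,0,0,-1],[0,0,0,0,-1],[0,0,0,0,-1]],
  ],
)

```text
time: 7.1
tool_pos: [0.5908, -0.2003, 0.1451]
tool_rot: [0.609, 1.561, 0.165]
contact_force: [-0.0, 1.2, 1.8]
opening: 0.0399
```

Run:
```python
from h import *
s=robot.observe();print(s['tool_pos'],s['contact_force'],s['torque'],s['opening'],s['time'],s['qpos'])
save('wrist','w3.png')
```

```text
[ 0.59080776 -0.20025742  0.1451029 ] [-0.00583802  1.19950023  1.76136654] [ 0.04113107  0.12930263 -0.01166136] 0.039947436529024105 7.1 [-0.4525756   0.58548339  1.35828083  0.00627971  1.18962761 -1.58136964]
```

View pics/w3.png

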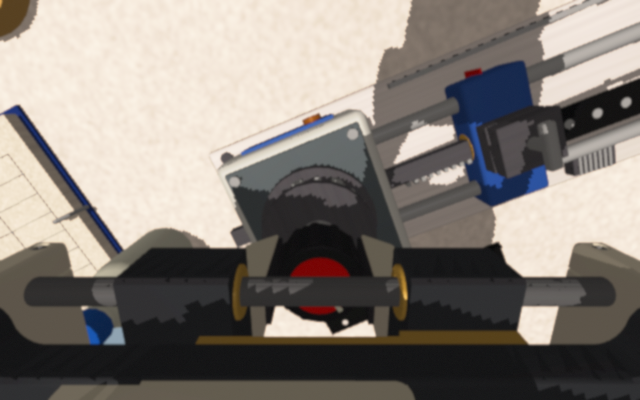

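Request:
play_rows(
  moves=[
    [[0.001,0,0,0,-1],[0,0,0,0,-1],[0.001,0,0,0,-1],[0,0,0,0,-1],[0.001,0,0,0,-1],[0,0,0,0,-1],[0.001,0,0,0,-1],[0.001,0,0,0,-1],[0.001,0,0,0,-1],[0.001,0,0,0,-1]],
  ],
)

```text
time: 8.15
tool_pos: [0.5909, -0.2003, 0.1433]
tool_rot: [0.424, 1.558, -0.02]
contact_force: [-3.8, 1.8, 9.1]
opening: 0.0397
```

Request:
play_rows(
  moves=[
    [[0.001,0,0,2,-1],[0.001,0,0,2,-1],[0.001,0,0,2,-1],[0.001,0,0,2,-1],[0.001,0,0,2,-1],[0.001,0,0,2,-1],[0.001,0,0,2,-1],[0.001,0,0,2,-1],[0.001,0,0,2,-1],[0.001,0,0,2,-1]],
  ],
)

```text
time: 9.15
tool_pos: [0.5909, -0.2003, 0.1403]
tool_rot: [0.581, 1.554, -0.224]
contact_force: [0.1, 1.5, 2.4]
opening: 0.0396
```

Run:
```python
from h import *
s=robot.observe();print(s['tool_pos'],s['contact_force'],s['torque'],s['opening'],s['time'],s['qpos'])
save('wrist','w4.png')
```

```text
[ 0.59092933 -0.20032335  0.14026944] [0.13626825 1.51656649 2.42121792] [0.00876845 0.3899652  0.03032341] 0.03960669435735347 9.15 [-0.4515913   0.58574997  1.37230222  0.00423503  1.16674732 -1.21965589]
```

View pics/w4.png

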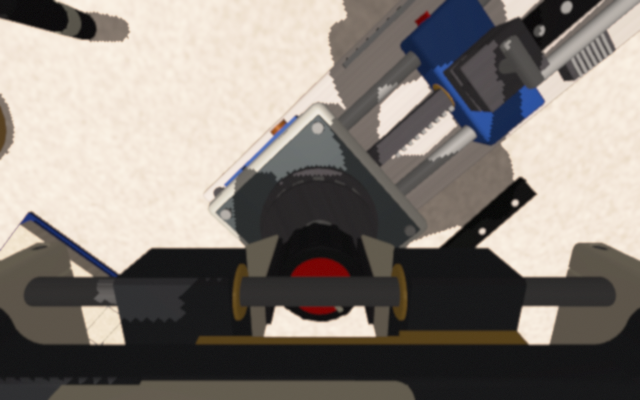

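The tool is 7 mm down with low force, so the teeth are entering. I'll press straight down without turning.

Request:
play_rows(
  moves=[
    [[0.001,0,0,0,-1],[0.001,0,0,0,-1],[0.001,0,0,0,-1],[0.001,0,0,0,-1],[0.001,0,0,0,-1],[0.001,0,0,0,-1],[0.001,0,0,0,-1],[0.001,0,0,0,-1],[0.001,0,0,0,-1],[0,0,0,0,-1]],
  ],
)

```text
time: 10.2
tool_pos: [0.591, -0.2003, 0.1373]
tool_rot: [0.514, 1.55, -0.285]
contact_force: [0.4, 0.1, -1.0]
opening: 0.0396
```

Run:
```python
from h import *
s=robot.observe();print(s['tool_pos'],s['contact_force'],s['torque'],s['opening'],s['time'],s['qpos'])
save('wrist','w5.png');save('side','s5.png');im=cv2.imread('pics/s5.png');cv2.imwrite('pics/z5.png',cv2.resize(im[90:220,230:380],None,fx=4,fy=4,interpolation=cv2.INTER_CUBIC))
im=save('top','t5.png')
im=cv2.imread('pics/t5.png');cv2.imwrite('pics/z6.png',cv2.resize(im[150:225,240:460],None,fx=3.6,fy=3.6,interpolation=cv2.INTER_CUBIC))
```

```text
[ 0.5910135  -0.20034987  0.13732665] [ 0.39246624  0.13644716 -1.0113527 ] [-0.03037234  0.23755197 -0.05565619] 0.03958545573672514 10.2 [-0.45134837  0.58669284  1.37946721  0.00378433  1.15476834 -1.22377963]
```

View pics/w5.png

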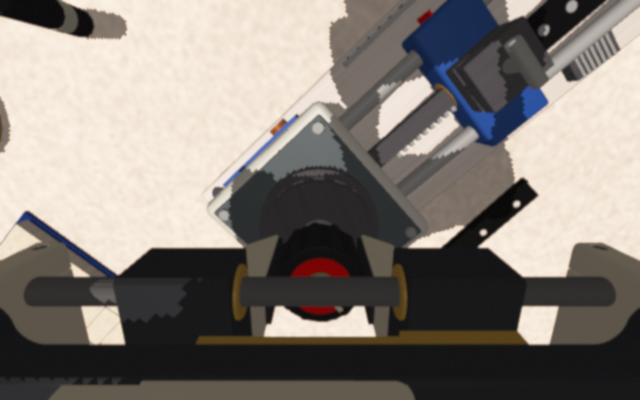

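View pics/z5.png

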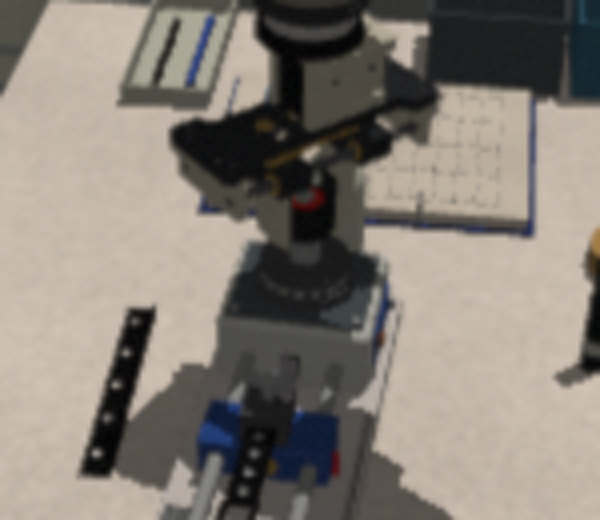

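View pics/z6.png

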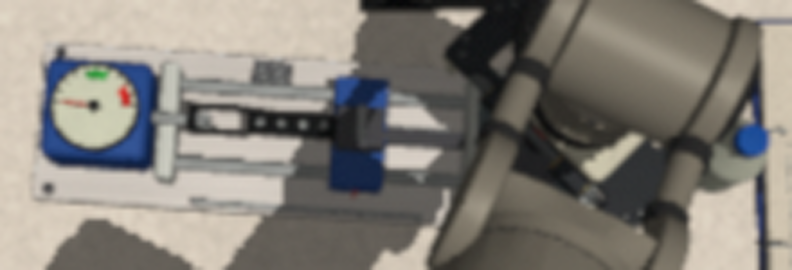

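The collar sits on the ring, the spindle end shows through the cap at (318,275), and travel is 10.1 mm. I'll press briefly to confirm it's on the stop.

Request:
play_rows(
  moves=[
    [[0,0,0,0,-1],[0,0,0,0,-1],[0,0,0,0,-1],[0,0,0,0,-1],[0,0,0,0,-1],[0,0,0,0,-1],[0,0,0,0,-1],[0.001,0,0,0,-1],[0.001,0,0,0,-1],[0.0015,0,0,0,-1]],
  ],
  grip_force=15,
)

```text
time: 11.35
tool_pos: [0.5912, -0.2005, 0.1371]
tool_rot: [0.488, 1.548, -0.311]
contact_force: [-5.1, 2.7, 15.1]
opening: 0.0397
```

Run:
```python
from h import *
s=robot.observe();R=Rt(s);print(R.round(3),s['tool_pos'],s['contact_force'],s['torque'],s['opening'],s['time'],s['qpos'])
a=cv2.imread('pics/t5.png')
cv2.imwrite('pics/d5.png',cv2.resize(a[160:200,245:290],None,fx=12,fy=12,interpolation=cv2.INTER_CUBIC))
```

```text
[[ 0.021  0.717  0.697]
 [-0.007  0.697 -0.717]
 [-1.     0.011  0.02 ]] [ 0.59119128 -0.20045879  0.13709476] [-5.09744149  2.69687564 15.13785332] [ 0.2991628   1.16356996 -0.05060608] 0.03969510751102523 11.35 [-0.45122166  0.58637897  1.38077738  0.00344834  1.1520792  -1.22391554]
```

View pics/d5.png

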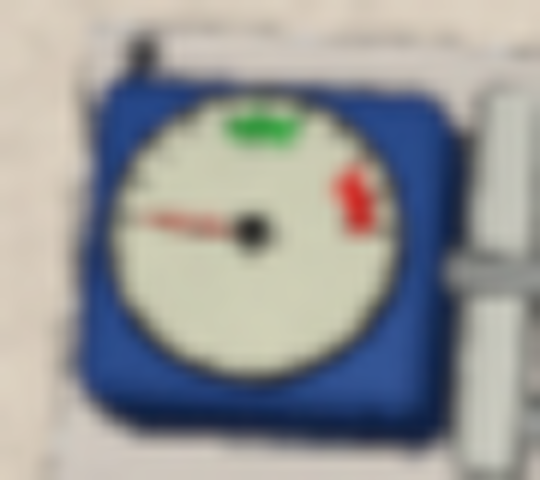

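The knob is home: 15 N down gives no further travel, and the needle is at rest. Now I'll grip harder and wind.

Request:
play_rows(
  moves=[
    [[0,0,0,0,-1],[0,0,0,0,-1],[0,0,0,4,-1],[0,0,0,4,-1],[0,0,0,4,-1],[0,0,0,4,-1],[0,0,0,4,-1],[0,0,0,4,-1],[0,0,0,4,-1],[0,0,0,0,-1]],
  ],
  grip_force=35,
)

```text
time: 12.35
tool_pos: [0.591, -0.2004, 0.1373]
tool_rot: [0.874, 1.549, -0.429]
contact_force: [0.1, 1.6, 5.3]
opening: 0.0392
```

```bash
cat > look.py <<'E'
from h import *
import sys
s=robot.observe();R=Rt(s);print(s['tool_pos'].round(4),s['contact_force'].round(1),s['torque'].round(2),s['opening'],s['time'],s['qpos'][5],'tilt',R[2].round(3))
robot.read_camera('top'); a=robot.read_camera('top')[:,:,::-1]; n=sys.argv[1]
z=a[160:200,245:290]
cv2.imwrite(f'pics/d{n}.png',np.hstack([cv2.resize(z,None,fx=8,fy=8,interpolation=cv2.INTER_CUBIC)]))
E
python3 look.py a
```

```text
[ 0.591  -0.2004  0.1373] [0.1 1.6 5.3] [-0.04  0.82  0.07] 0.03923655682834752 12.35 -0.7180177035904295 tilt [-1.     0.016  0.014]
```

View pics/da.png

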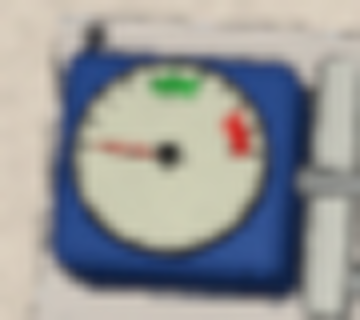

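Request:
play_rows(
  moves=[
    [[0,0,0,4,-1],[0,0,0,4,-1],[0,0,0,4,-1],[0,0,0,4,-1],[0,0,0,4,-1],[0,0,0,0,-1],[0,0,0,0,-1],[0,0,0,0,-1],[0,0,0,0,-1],[0,0,0,0,-1]],
  ],
)

```text
time: 13.45
tool_pos: [0.591, -0.2004, 0.1372]
tool_rot: [1.093, 1.552, -0.566]
contact_force: [-0.7, 1.0, 5.3]
opening: 0.0393
```

```bash
python3 look.py b
```

```text
[ 0.591  -0.2004  0.1372] [-0.7  1.   5.3] [0.1  0.98 0.08] 0.03931876699169961 13.45 -0.3594770327459978 tilt [-1.     0.017  0.009]
```

View pics/db.png

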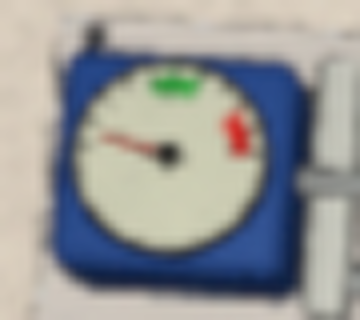

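The needle has lifted about 0.15–0.2 rad. I'll wind another ~0.4 rad.

Request:
play_rows(
  moves=[
    [[0,0,0,4,-1],[0,0,0,4,-1],[0,0,0,4,-1],[0,0,0,4,-1],[0,0,0,4,-1],[0,0,0,3,-1],[0,0,0,0,-1],[0,0,0,0,-1],[0,0,0,0,-1],[0,0,0,0,-1]],
  ],
)

```text
time: 14.55
tool_pos: [0.5911, -0.2003, 0.1373]
tool_rot: [1.405, 1.554, -0.666]
contact_force: [-0.3, 0.2, 5.2]
opening: 0.0394
```

```bash
python3 look.py c
```

```text
[ 0.5911 -0.2003  0.1373] [-0.3  0.2  5.2] [0.28 0.88 0.17] 0.039432900940127594 14.55 0.05459481730097309 tilt [-1.     0.016  0.003]
```

View pics/dc.png

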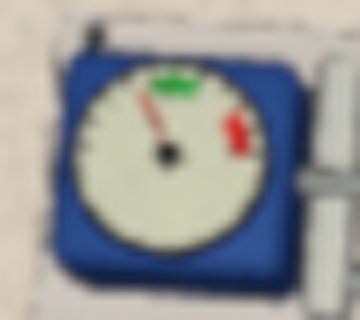

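The needle is at about 1.07 rad. Aiming for 1.5 needs roughly 0.2 rad more, or 11°.

Request:
play_rows(
  moves=[
    [[0,0,0,4,-1],[0,0,0,4,-1],[0,0,0,3,-1],[0,0,0,0,-1],[0,0,0,0,-1],[0,0,0,0,-1],[0,0,0,0,-1],[0,0,0,0,-1],[0,0,0,0,-1],[0,0,0,0,-1]],
  ],
)

```text
time: 15.65
tool_pos: [0.5911, -0.2003, 0.1373]
tool_rot: [1.557, 1.557, -0.711]
contact_force: [-0.6, -0.0, 5.2]
opening: 0.0392
```

```bash
python3 look.py d
```

```text
[ 0.5911 -0.2003  0.1373] [-0.6 -0.   5.2] [0.2  0.83 0.16] 0.03916291846436452 15.65 0.25071177158065594 tilt [-1.     0.014  0.   ]
```

View pics/dd.png

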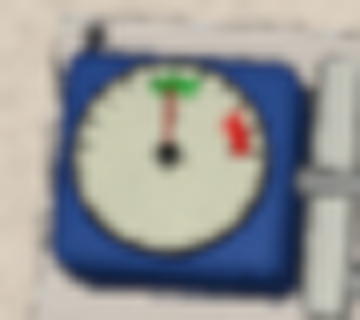

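The needle points at (170,88), inside the green, at about 1.45–1.5 rad. Releasing now.

Request:
play_rows(
  moves=[
    [[0,0,0,0,-0.1],[0,0,0,0,0],[0,0,0,0,0.3],[0,0,0,0,0.6],[0,0,0,0,1],[0,0,0,0,1],[0,0,0,0,1],[0,0,0,0,1],[0,0,0,0,1],[0,0,0,0,1]],
  ],
)

```text
time: 16.75
tool_pos: [0.5912, -0.2009, 0.135]
tool_rot: [1.541, 1.558, -0.727]
contact_force: [-0.1, -0.1, -1.4]
opening: 0.0917
```

```bash
python3 look.py e
```

```text
[ 0.5912 -0.2009  0.135 ] [-0.1 -0.1 -1.4] [-0.09  0.11 -0.03] 0.09168671526702671 16.75 0.2507475602231498 tilt [-1.     0.013  0.   ]
```

View pics/de.png

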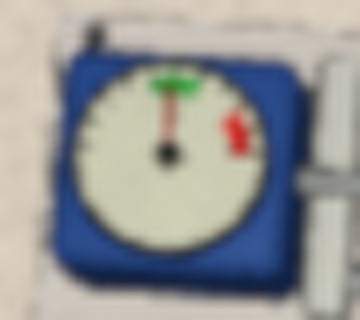

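The grip is off and the needle hasn't moved. Lifting clear.

Request:
play_rows(
  moves=[
    [[-0.005,0,0,0,1],[-0.01,0,0,0,1],[-0.015,0,0,0,1],[-0.015,0,0,0,1],[-0.015,0,0,0,1],[-0.015,0,0,0,1],[-0.01,0,0,0,1],[-0.005,0,0,0,1],[0,0,0,0,1],[0,0,0,0,1]],
  ],
)

```text
time: 17.85
tool_pos: [0.5905, -0.2001, 0.2338]
tool_rot: [1.601, 1.554, -0.667]
contact_force: [-0.3, -0.6, 0.4]
opening: 0.0915
```

```bash
python3 look.py f
python3 - <<'E'
from h import *
save('wrist','w6.png');save('side','s6.png')
im=cv2.imread('pics/s6.png');cv2.imwrite('pics/z7.png',cv2.resize(im[110:300,220:400],None,fx=3.1,fy=3.1,interpolation=cv2.INTER_CUBIC))
E
```

```text
[ 0.5905 -0.2001  0.2338] [-0.3 -0.6  0.4] [-0.12  0.09 -0.01] 0.09149146058672779 17.85 0.25047062699184003 tilt [-1.     0.016 -0.001]
```

View pics/w6.png

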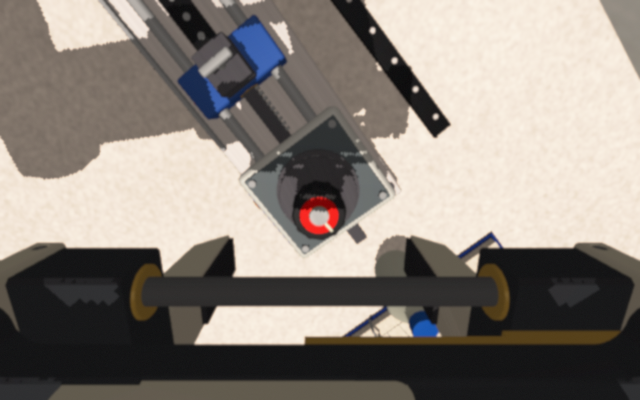

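View pics/z7.png

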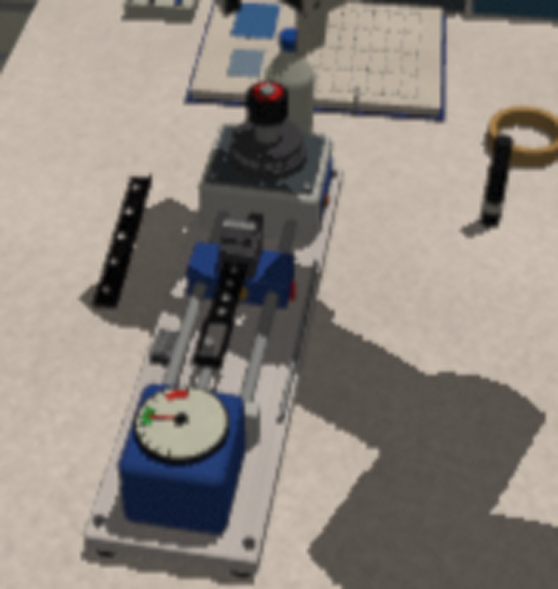

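View pics/df.png

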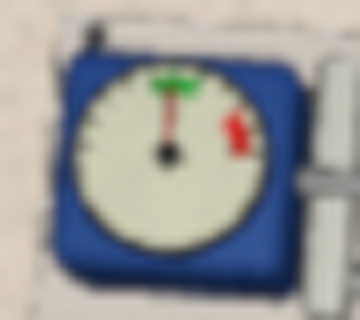

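Run:
```python
from h import *
a=cv2.imread('pics/w6.png');print(a[208:224:3,311:329:3].tolist())
cv2.imwrite('pics/z8.png',cv2.resize(a[140:260,260:380],None,fx=5,fy=5,interpolation=cv2.INTER_CUBIC))
# pixel radius of cap / spindle
h=cv2.cvtColor(a,cv2.COLOR_BGR2HSV); m=(((h[...,0]<8)|(h[...,0]>172))&(h[...,1]>170)&(h[...,2]>90)); ys,xs=np.where(m[150:250,270:370]);print(xs.min()+270,xs.max()+270,ys.min()+150,ys.max()+150)
for z in (.169,.179): print(z,proj('wrist',(.5908,-.2003,z)))
```

```text
[[[31, 44, 188], [63, 70, 92], [74, 78, 82], [75, 79, 83], [65, 70, 86], [25, 31, 112]], [[131, 141, 182], [170, 176, 182], [161, 167, 173], [139, 144, 149], [130, 135, 139], [137, 143, 160]], [[187, 195, 202], [189, 196, 203], [189, 195, 202], [189, 195, 202], [192, 199, 206], [191, 199, 206]], [[193, 201, 210], [190, 197, 204], [187, 194, 200], [187, 194, 201], [189, 197, 203], [193, 201, 210]], [[175, 182, 223], [192, 199, 206], [186, 194, 200], [186, 194, 200], [188, 195, 202], [178, 186, 213]], [[87, 93, 246], [176, 182, 222], [186, 193, 203], [185, 191, 201], [177, 186, 212], [184, 206, 235]]]
299 338 197 233
0.169 [317.98845101 216.27828703]
0.179 [318.15127347 220.904643  ]
```

View pics/z8.png

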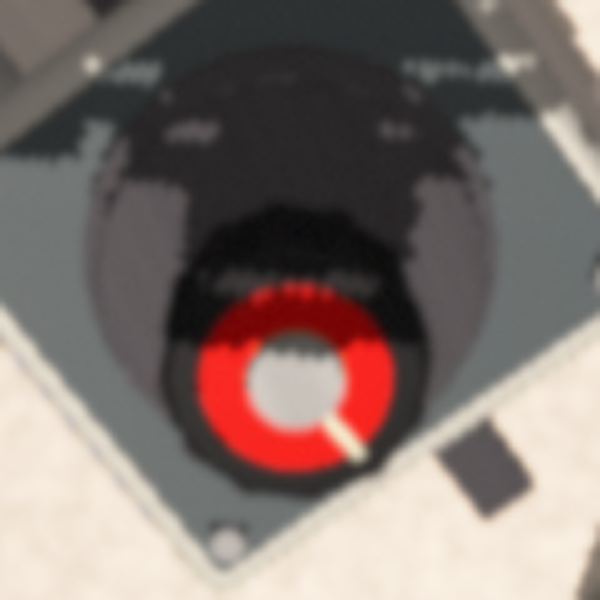

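Run:
```python
from h import *
for n in ('s','t'):pass
for f in ('side0','s6'):
    im=cv2.imread(f'pics/{f}.png');h=cv2.cvtColor(im,cv2.COLOR_BGR2HSV)
    m=(((h[...,0]<8)|(h[...,0]>172))&(h[...,1]>150)&(h[...,2]>70))[125:150,295:320]; ys,xs=np.where(m);print(f,ys.min()+125,ys.max()+125,xs.min()+295,xs.max()+295)
    cv2.imwrite(f'pics/zz_{f}.png',cv2.resize(im[120:180,280:335],None,fx=9,fy=9,interpolation=cv2.INTER_CUBIC))
for z in (.179,.169): print(proj('side',(.5908,-.2003,z)))
a=cv2.imread('pics/zz_side0.png');b=cv2.imread('pics/zz_s6.png')
c=np.hstack([a,b]);cv2.imwrite('pics/zz.png',cv2.resize(c,(790,int(c.shape[0]*790/c.shape[1]))))
```

```text
side0 134 139 302 310
s6 137 141 302 310
[305.60191867 135.81709213]
[305.59797855 138.65851663]
```

View pics/zz.png

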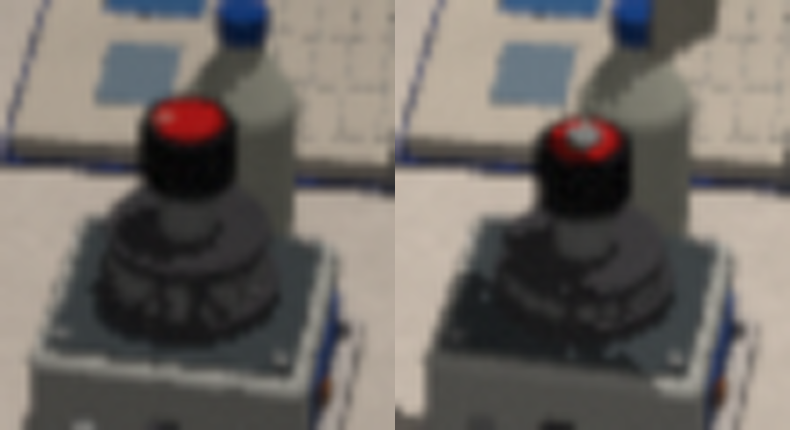

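Run:
```python
from h import *
a=cv2.imread('pics/w5.png');print(a[262:280:4,308:330:5].tolist())
b=cv2.imread('pics/s6.png');print(b[133:142,301:313].tolist())
```

```text
[[[4, 5, 116], [3, 4, 119], [4, 4, 119], [4, 4, 119], [4, 4, 119]], [[0, 1, 119], [3, 5, 119], [3, 4, 119], [4, 6, 119], [4, 5, 119]], [[5, 6, 119], [2, 3, 119], [5, 8, 120], [4, 4, 119], [0, 3, 119]], [[3, 5, 118], [33, 47, 89], [56, 68, 71], [55, 67, 72], [24, 36, 101]], [[38, 39, 46], [41, 42, 43], [43, 43, 44], [40, 40, 42], [41, 43, 43]]]
[[[133, 122, 108], [132, 122, 108], [133, 127, 117], [149, 160, 169], [122, 135, 143], [95, 106, 109], [80, 90, 91], [72, 81, 81], [77, 86, 86], [77, 85, 85], [95, 106, 107], [104, 116, 117]], [[138, 135, 129], [137, 134, 128], [131, 132, 130], [146, 159, 169], [118, 131, 139], [89, 100, 102], [86, 97, 98], [82, 91, 92], [91, 102, 102], [86, 96, 96], [99, 111, 111], [107, 119, 120]], [[151, 162, 169], [148, 160, 167], [130, 140, 148], [134, 147, 159], [106, 118, 127], [80, 89, 92], [77, 86, 88], [84, 93, 97], [94, 104, 106], [95, 106, 107], [102, 114, 115], [106, 118, 119]], [[145, 159, 171], [133, 147, 160], [97, 107, 126], [87, 95, 132], [74, 81, 119], [79, 86, 103], [59, 65, 94], [61, 67, 99], [75, 83, 97], [84, 93, 97], [95, 106, 107], [101
[... 206 characters left out ...]
73], [24, 25, 132], [40, 41, 129], [94, 97, 121], [116, 119, 128], [121, 125, 128], [116, 118, 129], [76, 78, 138], [38, 38, 159], [26, 25, 121], [38, 41, 67], [57, 62, 65]], [[16, 16, 48], [12, 13, 83], [24, 24, 83], [61, 63, 76], [100, 104, 104], [109, 112, 114], [105, 107, 117], [63, 65, 120], [32, 33, 160], [21, 21, 132], [21, 21, 65], [36, 39, 43]], [[13, 13, 39], [11, 10, 67], [12, 14, 75], [27, 34, 63], [49, 55, 67], [64, 66, 83], [49, 51, 112], [31, 34, 139], [22, 24, 149], [18, 18, 110], [19, 18, 51], [29, 30, 32]], [[9, 9, 18], [12, 11, 43], [9, 11, 64], [12, 14, 69], [16, 17, 69], [22, 23, 81], [20, 21, 133], [20, 21, 142], [18, 18, 103], [19, 19, 55], [21, 18, 26], [24, 26, 27]]]
```

The spindle end stands out of the cap but looks grey, not green. I'll take one oblique look from the wrist camera before handing in.

Run:
```python
from h import *
s=robot.observe();R=Rt(s);print(R.round(3), s['tool_pos']+R@np.array([0.045,0,.1]))
```

```text
[[ 0.012  0.766 -0.642]
 [-0.01  -0.642 -0.766]
 [-1.     0.016 -0.   ]] [ 0.5267936  -0.2771528   0.18835347]
```

Request:
play_rows(
  moves=[
    [[0,0,0.015,0,1],[0,0,0.02,0,1],[0,0,0.02,0,1],[0,0,0.02,0,1],[0,0,0.015,0,1],[0.01,0,0,0,1],[0.015,0,0,0,1],[0.01,0,0,0,1],[0.005,0,0,0,1],[0,0,0,0,1]],
  ],
)

```text
time: 19.05
tool_pos: [0.5271, -0.2738, 0.1872]
tool_rot: [1.469, 1.561, -0.8]
contact_force: [-0.5, 0.5, -0.1]
opening: 0.0913
```

```bash
python3 - <<'E'
from h import *
save('wrist','w7.png')
p=proj('wrist',(.5908,-.2003,.17));print(p)
a=cv2.imread('pics/w7.png');u,v=int(p[0]),int(max(p[1],45))
cv2.imwrite('pics/z9.png',cv2.resize(a[max(0,v-50):v+60,u-60:u+60],None,fx=5,fy=5,interpolation=cv2.INTER_CUBIC))
E
python3 look.py g
```

```text
[320.96529094  65.90183128]
[ 0.5273 -0.2739  0.1876] [0.7 0.6 0.3] [-0.05  0.06  0.01] 0.09209353183944102 19.1 0.09135275980017331 tilt [-1.     0.011  0.001]
```

View pics/z9.png

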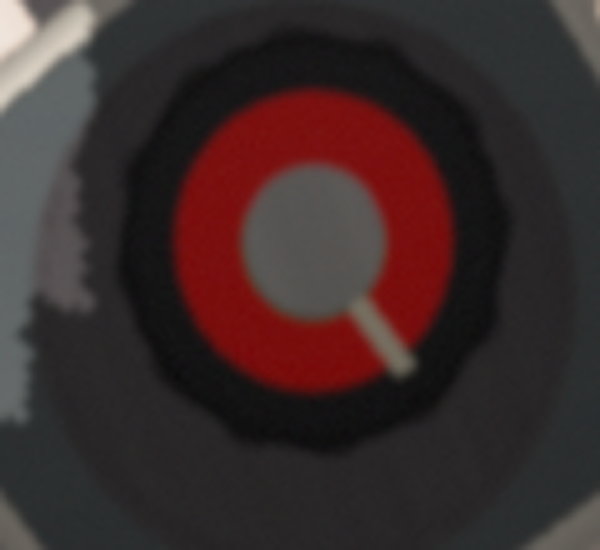

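View pics/dg.png

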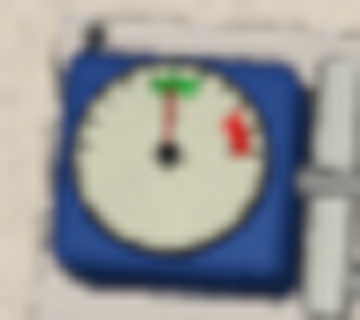

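Run:
```python
from h import *
a=cv2.imread('pics/w7.png')
print([a[y,322].tolist() for y in range(72,84)]); print(proj('wrist',(.5908,-.2003,.17)))
z=a[40:95,285:360].astype(int); g=z[...,1]-np.maximum(z[...,0],z[...,2]); ys,xs=np.where(g>4);print(len(ys),ys.min()+40 if len(ys) else 0,ys.max()+40 if len(ys) else 0, xs+285)
```

```text
[[80, 82, 85], [81, 82, 85], [81, 83, 85], [80, 82, 84], [80, 82, 85], [72, 75, 82], [57, 64, 87], [33, 43, 102], [16, 23, 115], [14, 15, 120], [13, 14, 121], [12, 14, 121]]
[319.77137464  66.01716253]
0 0 0 []
```

Request:
play_rows(
  moves=[
    [[0,-0.01,0,0,1],[0,-0.02,0,0,1],[0,-0.02,0,0,1],[0,-0.02,0,0,1],[0,-0.02,0,0,1],[0,-0.02,0,0,1],[0,-0.01,0,0,1],[0,0,0,0,1],[0,0,0,0,1],[0,0,0,0,1]],
  ],
)

```text
time: 20.2
tool_pos: [0.4321, -0.1927, 0.1909]
tool_rot: [1.591, 1.549, -0.675]
contact_force: [0.3, 0.2, -0.0]
opening: 0.0919
```

Run:
```python
from h import *
save('wrist','w8.png')
p=proj('wrist',(.5908,-.2003,.17));print(p)
a=cv2.imread('pics/w8.png');u,v=int(p[0]),int(max(p[1],45))
cv2.imwrite('pics/z10.png',cv2.resize(a[max(0,v-50):v+60,max(0,u-60):u+60],None,fx=5,fy=5,interpolation=cv2.INTER_CUBIC))
```

```text
[556.6555034   69.97639129]
```

View pics/z10.png

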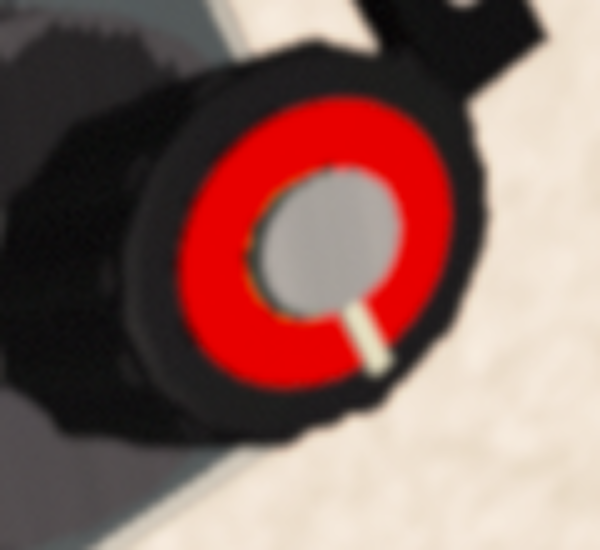

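The oblique view shows the spindle end clear of the red cap, with a thin greenish rim at its base. That fits the knob being home, so I'm handing in.

```bash
python3 look.py h; python3 -c "
from cell import robot
print(robot.hand_in())"
```

```text
[ 0.4322 -0.1928  0.1909] [ 0.5  0.1 -0.8] [-0.06  0.09  0.01] 0.09180223893040514 20.25 0.11674568510276473 tilt [-1.     0.022 -0.   ]
the job is handed in; nothing more can be done
None
```

View pics/dh.png

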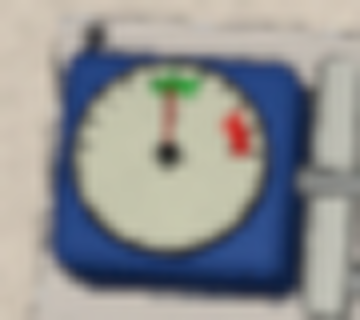

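The knob is down in gear, the needle stands in the green, and the job was handed in at about 20 s of the 56 s allowed. No verdict was reported.

- **Meshing:** I gripped the knob lightly (12 N) and eased it down until the tooth ends touched at about 4 mm, where the wrist read 9 N. I then turned it clockwise under light pressure. It dropped in after about 20° and reached its stop at about 10.1 mm; pressing with 15 N moved it only 0.2 mm further.
- **Winding:** I raised the grip to 35 N and wound about 1.47 rad clockwise in four steps, reading the dial after each. I then opened the fingers and moved clear.
- **Last checks:** In the top view the needle stood at about 1.45–1.5 rad and did not move after release. The wrist read under 1 N with the gripper open and clear. I moved nothing else on the bench, though I did not measure the other items again.
- **Not fully settled:** The spindle end stands clear of the cap but looks mostly grey, with only a faint greenish edge at its base. I therefore judged "fully home" mainly from the tool travel and the firm stop. The drop of about 3 pixels in the side camera (roughly 10 mm) agrees with that.

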